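Find the sewing box with the steel weight and open it

TASK

One of the two wooden sewing boxes holds the steel pattern weight. Lift the left box clear of the worktop and put it back down, then lift the right one, to feel which is heavier; set the heavier box, still closed, upright in the tray and let go of it. Then take it by its lid's pull, raise that end over the stop lip, slide the lid out and lay it flat, right way up, close to the box in the tray or on the worktop; the lighter box stays closed on the worktop beside the tray, and the cotton reel in the tray stays standing.

Things in the scene. Friction and masses are not known exactly. Their poses are not given: they have to be found in the camera images.
- box_left: wooden sewing box with sliding lid, on the robot's left of the tray; 120 (x) x 64 (y, the grasp) x 54 (z) mm. The boxes look alike; one holds a steel weight (in all about 0.57 kg), the other, either one, a cork (about 0.23 kg). Origin: centre of its underside; x along its length, z up; its front (-x) has the pull and first faces the robot within 0.5 rad
- box_right: wooden sewing box with sliding lid, on the robot's right of the tray; 120 (x) x 64 (y, the grasp) x 54 (z) mm. The boxes look alike; one holds a steel weight (in all about 0.57 kg), the other, either one, a cork (about 0.23 kg). Origin: centre of its underside; x along its length, z up; its front (-x) has the pull and first faces the robot within 0.5 rad
- lid_left: sliding lid of the left box, panel 108 (x) x 53 x 5 mm, 50 g. Origin: centre of the panel's underside; closed, at x 0 (+-2 mm), y 0, z 40 mm in its box's frame, same axes. A stop lip at the box's front (x -58 mm) stands 5 mm above the panel's underside, flush with its top. Two rails over the lid's last 34 mm at the rear (+x), 4 mm above it, keep it down; the cheeks beside it reach z 49 mm
- lid_right: sliding lid of the right box, panel 108 (x) x 53 x 5 mm, 50 g. Origin: centre of the panel's underside; closed, at x 0 (+-2 mm), y 0, z 40 mm in its box's frame, same axes. A stop lip at the box's front (x -58 mm) stands 5 mm above the panel's underside, flush with its top. Two rails over the lid's last 34 mm at the rear (+x), 4 mm above it, keep it down; the cheeks beside it reach z 49 mm
- pull_left (a point): centre of the top of the pull on the left lid: a wood block 12 (x) x 30 (y) mm, 28 mm high, centred 42 mm to -x of the lid's origin; its top is 33 mm above the panel's underside. Pinch it from above across the 30 mm, tips no lower than 23 mm below its top. Raised 6 to 10 mm, the lid tilts clear of the lip; drawn 40 to 60 mm along the box's -x so raised, it is free and lifts off
- pull_right (a point): centre of the top of the pull on the right lid: a wood block 12 (x) x 30 (y) mm, 28 mm high, centred 42 mm to -x of the lid's origin; its top is 33 mm above the panel's underside. Pinch it from above across the 30 mm, tips no lower than 23 mm below its top. Raised 6 to 10 mm, the lid tilts clear of the lip; drawn 40 to 60 mm along the box's -x so raised, it is free and lifts off
- tray: low cream tray between the boxes, fixed; 182 (x) x 262 (y) mm, rim 24 mm high and 6 mm thick, floor 6 mm above its underside, inside 170 x 250 mm. Origin: centre of its underside, z up; its y axis runs along its length towards the robot, its x axis to the robot's left (within 0.1 rad). Apart from the reel it is empty
- reel_cream: cotton reel with cream thread, 30 mm across, 38 mm high, standing in the tray's far left corner, about 105 mm from the tray's centre along its length and 65 mm to the left. Origin: centre of its underside

How it is judged:
By the outcome, as a careful person would: the job done as asked, in the order asked, and still so for the second after the job is handed in, with the robot touching nothing.
It also fails if it takes over 72 s, if anything falls off the work surface, if the arm or the gripper's body presses on something with over 40 N, if the wrist force passes 120 N, or if a joint passes its speed limit or range.

ROBOT

A 7-joint arm with a two-finger parallel gripper is mounted at the origin on a cart in front of the work surface, level with it; the furniture and walls round the work are solid. World frame = base frame: x ahead of the robot, y to its left, z up, the work surface at z = 0. Lengths are in mm, angles in rad, forces in N, time in s.
With the tool pointing down it reaches from about 350 to 900 mm from the base axis. Payload 19.9 kg.
Tool frame: the origin (TCP) lies midway between the tips of the shut fingers; the grasp point (between the pads) lies 19 mm behind it (arm.grip_point_offset is the z of the grasp point in the tool frame, in mm); z points along the fingers, y is the line along which they close (so a half turn about z gives the same grasp; the last joint's range is limited). The gripper opens to 94 mm and grips with 3 to 60 N. Pads are 16 mm wide; open, the fingers measure 119 mm over their backs; the gripper's body (75 mm by 177 mm) begins 78 mm behind the grasp point.
Start: joints at [1.206, 0.417, -0.01, 1.614, 0.005, 1.111, -0.053], TCP at [198.85, -592.501, 205.425] pointing down, gripper open.
Joint ranges: [-2.81, 2.81], [-0.39, 2.02], [-1.27, 1.25], [0.06, 2.57], [-1.19, 4.33], [0.19, 2], [-2.82, 2.82]. Speed limits (rad/s): [1.89, 1.89, 2.39, 2.39, 3.01, 3.01, 3.01].

INTERFACE

Orientations are given as a rotation vector (axis times angle).
In Python, from bench import arm gives the robot as it stands.
- The arm moves only by the shell command python3 -m pendant 'ROWS' [FORCE]. ROWS is text: rows parted by semicolons, each of 7 numbers parted by spaces: the finger opening in mm, from 0 to 94, then the shift along the tool's x, y, z normalised to -1 to 1, where 1 is 2 cm, then the turn, a rotation vector about the tool's x, y, z normalised to -1 to 1, where 1 is 0.12 rad. A call has 1 to 12 rows; each row shifts and turns the commanded pose from where the row before left it, along the tool's axes as they then stand; what a row does not reach is not made up. A row lasts 1/12 s, in which the tool goes at most 41.7 mm and 7.16 degrees, less where a joint would pass 70% of its speed; a pose out of reach is approached as far as the arm can. A call with a number of a shift or a turn outside -1 to 1 is refused whole. A call with a gripper value outside its range is refused whole. The fingers move at their own pace and stop on an object; FORCE is the grip in N (left out, the last holds). Time passes only in rows, so rows that do not move let the fingers close. It gives the time, the measured TCP pose, the force, the opening and the grip force at its end, in the units of the state.
- arm.get_state(): the state, without advancing time (a new reading comes with each control period).
- arm.snapshot(name): name is "side" or "top"; returns a dict with "img" (400x640x3 uint8, blue, green, red), "fx", "fy", "cx", "cy" (pixels), "camera_from_world" (4x4, takes a point from world to camera coordinates). Camera axes: x right, y down, z forward; pixel columns grow to the right and rows downward; lengths in mm; the calibration is good to about 2 mm. A picture is of the moment at which its call begins. There is no depth.
- arm.sign_off(): hands the job in; it is judged then, once.
The state is a dict: "time": time; "qpos": joint angles; "qvel": joint speeds; "joint_torque": joint torques, N m; "tool_pos": TCP position; "tcp_rot": TCP orientation; "wrist_force": force on the tool from outside, world axes, zero at the start; "moment": the same for the moment, N m; "opening": finger opening in mm; "grasp_force": force on a finger pad.
Only numpy, scipy, OpenCV 4.12 (cv2) and the standard library are available. Lean on these libraries where they do the work, as an engineer would, in place of code of your own. Each camera call takes 0.05 s, during which the arm holds its last target. There are 200 camera calls.

## Working session

There is one attempt and no reset: what is moved stays moved. The work goes in short steps, Python scripts to look and compute and a shell command to move; the robot and the scene stay as the last step left them, time stands still between calls to the robot, and variables do not carry over. Pictures are saved under pics/ and viewed, at most 10 in all, crops included, and the job is handed in when it is done.

```bash
ls; mkdir -p pics
python3 - <<'E'
from bench import arm
import cv2,numpy as np
s=arm.get_state();print({k:np.round(v,3).tolist() for k,v in s.items()})
for n in("top","side"):
    d=arm.snapshot(n);cv2.imwrite(f"pics/{n}0.png",d["img"]);print(n,d["fx"],d["fy"],d["cx"],d["cy"],np.round(d["camera_from_world"],3).tolist())
E
```

```text
pics
{'time': 0.0, 'qpos': [1.205, 0.418, -0.01, 1.614, 0.005, 1.111, -0.053], 'qvel': [-0.0, -0.0, 0.0, 0.0, 0.002, -0.001, 0.001], 'joint_torque': [0.0, -85.125, 0.639, -42.597, -0.049, 0.019, 0.0], 'tool_pos': [198.736, -592.163, 204.831], 'tcp_rot': [-3.099, -0.506, 0.0], 'wrist_force': [0.489, 1.074, -0.254], 'moment': [0.023, 0.026, -0.023], 'grasp_force': 0.0, 'opening': 93.885}
top 505.11547791283294 505.11547791283294 324.6716792915975 206.29376290846838 [[-0.159, -0.987, -0.01, 139.125], [-0.857, 0.143, -0.495, 515.835], [0.49, -0.07, -0.869, 871.404], [0.0, 0.0, 0.0, 1.0]]
side 432.32498980310015 432.32498980310015 328.44860066862196 200.96139608213946 [[0.221, -0.975, -0.002, -61.77], [-0.86, -0.194, -0.472, 535.015], [0.46, 0.105, -0.882, 746.747], [0.0, 0.0, 0.0, 1.0]]
```

View pics/top0.png

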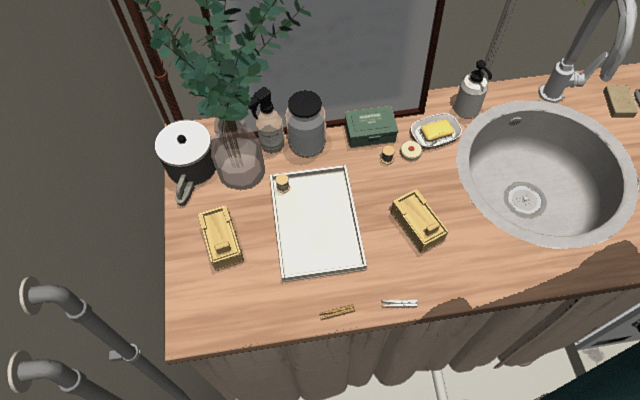

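View pics/side0.png

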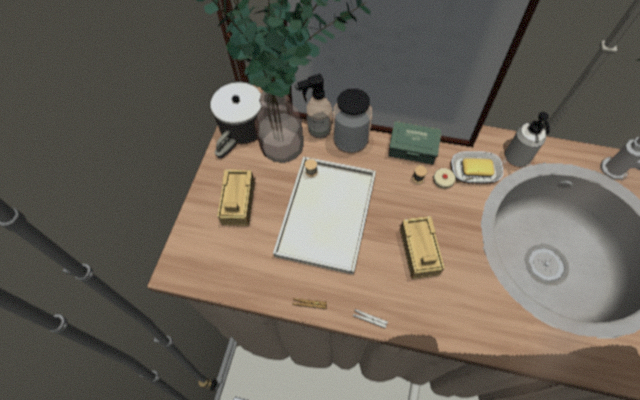

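The top view shows the left box near (221,238), the right box near (419,220), and the tray with corners at about (272,172), (347,167), (365,268), (283,278). The reel is at (283,183). The side view has the same items at (237,196), (422,246) and (326,214). Next I'll enlarge them.

Run:
```python
import cv2,numpy as np
t=cv2.imread("pics/top0.png");s=cv2.imread("pics/side0.png")
def c(im,x,y):return cv2.resize(im[y:y+75,x:x+100],(400,300),interpolation=cv2.INTER_CUBIC)
cv2.imwrite("pics/m1.png",np.vstack([np.hstack([c(t,170,200),c(s,190,160)]),np.hstack([c(t,370,180),c(s,370,207)])]))
def c(im,x,y):return cv2.resize(im[y:y+120,x:x+120],(400,400),interpolation=cv2.INTER_CUBIC)
cv2.imwrite("pics/m2.png",np.hstack([c(t,260,160),c(s,268,153)]))
```

```text
(no output)
```

View pics/m1.png

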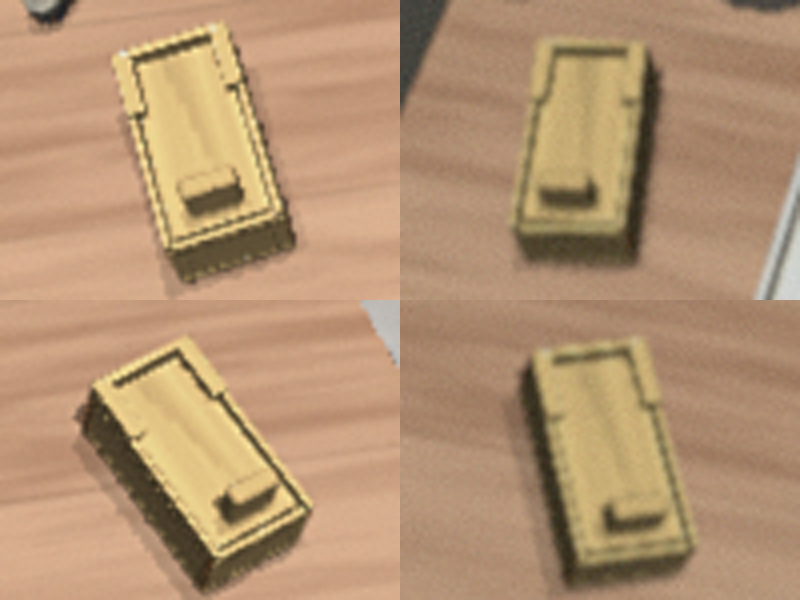

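View pics/m2.png

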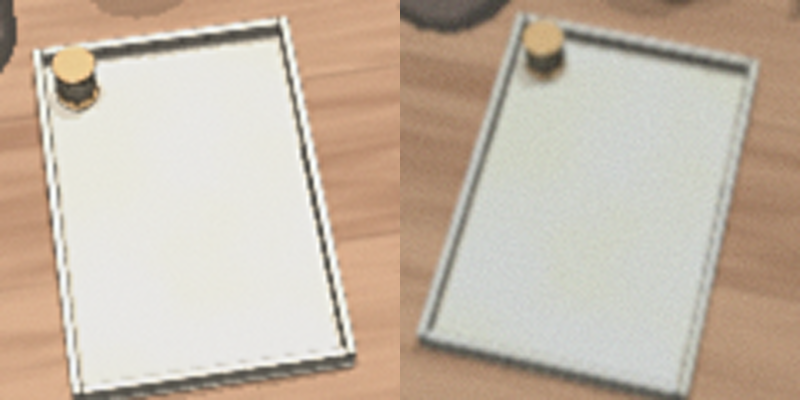

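The boxes are sharp in both views, with rails at the rear and the pull near the front. The rear top corners, front top corners and pull tops read well, and so do the tray rim corners and the reel top. Triangulating these now.

```bash
cat > h.py <<'E'
import numpy as np,cv2
from scipy.spatial.transform import Rotation as R
def proj(d):
    K=np.array([[d["fx"],0,d["cx"]],[0,d["fy"],d["cy"]],[0,0,1]]);return K@np.array(d["camera_from_world"])[:3]
def tri(P,Q,a,b):
    X=cv2.triangulatePoints(P,Q,np.float64(a).reshape(2,1),np.float64(b).reshape(2,1))[:,0];return X[:3]/X[3]
def ray(P,a,z):
    A=np.c_[P[:,:2],-np.r_[a,1]];x=np.linalg.solve(A,-(P[:,2]*z+P[:,3]));return x[:2]
E
python3 - <<'E'
from h import *
from bench import arm
P=proj(arm.snapshot("top"));Q=proj(arm.snapshot("side"))
def cv(p,o,s,m):return (np.array(p,float)-m+.5)/s-.5+o
def go(name,pts,ot,os,s,mt,ms,z):
    out={}
    for k,(a,b) in pts.items():
        a=cv(a,ot,s,mt);b=cv(b,os,s,ms);X=tri(P,Q,a,b);out[k]=X
        zz=z[k];print(name,k,np.round(X,1),"at z",zz,np.round(ray(P,a,zz),1),np.round(ray(Q,b,zz),1))
    return out
zb=dict(rl=54,rr=54,fl=47,fr=47,pull=73)
go("L",dict(rl=((111,55),(535,40)),rr=((232,25),(648,42)),fl=((163,248),(514,230)),fr=((290,210),(637,238)),pull=((210,180),(568,180))),(170,200),(190,160),4,(0,0),(400,0),zb)
go("R",dict(rl=((93,385),(530,350)),rr=((185,338),(648,340)),fl=((208,558),(572,562)),fr=((312,508),(692,548)),pull=((248,491),(636,508))),(370,180),(370,207),4,(0,300),(400,300),zb)
go("T",dict(fl=((36,50),(517,15)),fr=((285,18),(757,62)),nr=((355,355),(687,395)),nl=((78,395),(420,337)),reel=((73,65),(543,42))),(260,160),(268,153),10/3,(0,0),(400,0),dict(fl=24,fr=24,nr=24,nl=24,reel=44))
print(R.from_rotvec(arm.get_state()["tcp_rot"]).as_matrix().round(3))
E
```

```text
L rl [599.6 321.1  64.5] at z 54 [606.6 323.5] [604.3 325.2]
L rr [609.1 255.9  65.4] at z 54 [614.6 257.2] [617.5 260.3]
L fl [495.1 304.1  34.1] at z 47 [490.9 302.2] [487.3 298.1]
L fr [508.7 236.9  27.7] at z 47 [501.7 235.3] [497.6 230. ]
L pull [516.4 272.8  64.7] at z 73 [512.9 271.7] [511.9 269.6]
R rl [ 562.8 -100.2   63.6] at z 54 [ 567.4 -102.6] [ 568.7 -100.8]
R rr [ 602.1 -166.9   30.1] at z 54 [ 588.6 -159.8] [ 589.  -163.3]
R fl [ 455.  -139.1   52.1] at z 47 [ 458.2 -140.2] [ 455.5 -140.1]
R fr [ 471.1 -197.4   61.7] at z 47 [ 477.8 -202.3] [ 476.9 -200.2]
R pull [ 486.4 -166.9   61.7] at z 73 [ 481.  -163.4] [ 481.7 -165.1]
T fl [689.3 156.1  39.5] at z 24 [700.6 156.7] [698.2 159.3]
T fr [696.5 -20.3  25.8] at z 24 [698.3 -20.6] [696.8 -20.4]
T nr [441.6 -19.6  14.4] at z 24 [437.5 -18.3] [438.6 -19.7]
T nl [438.1 158.   26.7] at z 24 [439.3 158.1] [439.1 158.6]
T reel [671.4 132.2  40.6] at z 44 [670.8 132.4] [667.1 131.1]
[[ 0.948  0.318 -0.   ]
 [ 0.318 -0.948  0.001]
 [-0.    -0.001 -1.   ]]
```

```bash
python3 -m pendant '90 .68 -1 0 0 0 .93;90 .68 -1 0 0 0 0;90 .68 -1 0 0 0 0;90 .68 -1 0 0 0 0;90 .68 -1 0 0 0 0;90 .68 -1 0 0 0 0;90 .68 -1 0 0 0 0;90 .68 -1 0 0 0 0;90 .68 -1 0 0 0 0;90 .68 -1 0 0 0 0;90 .68 -1 0 0 0 0;90 .68 -1 0 0 0 0' 25
cat > st.py <<'E'
from h import *
from bench import arm
import sys
# python3 st.py x y z yaw : prints pose and remaining tool-frame shift (in 2cm units), turn in .12rad units
s=arm.get_state();M=R.from_rotvec(s["tcp_rot"]).as_matrix();p=np.array(s["tool_pos"])
print("t%.2f"%s["time"],"p",p.round(1),"yaw %.3f"%np.arctan2(M[1,0],M[0,0]),"z",M[:,2].round(3),"op %.1f gf %.1f"%(s["opening"],s["grasp_force"]),"F",np.round(s["wrist_force"],2))
if len(sys.argv)>4:
    x,y,z,w=map(float,sys.argv[1:5]);T=R.from_euler("z",w)*R.from_euler("x",np.pi)
    tu=(R.from_matrix(M).inv()*T).as_rotvec()/.12
    d=np.array([x,y,z])-p
    print("turn",tu.round(2),"shift(now axes)",(M.T@d/20).round(2),"shift(after turn)",(T.inv().apply(d)/20).round(2))
E
python3 st.py 552.6 279 150 .212
python3 - <<'E'
from h import *
from bench import arm
P=proj(arm.snapshot("top"));print("vase front",ray(P,(240,187),0),"pot handle",ray(P,(183,203),40),ray(P,(183,203),0))
E
```

```text
time: 1.2
tool_pos: [305.5, -321.5, 205.4]
tcp_rot: [3.124, 0.333, -0.0]
wrist_force: [0.4, -0.5, 1.1]
opening: 90.0
grasp_force: 0.0
t1.20 p [ 305.5 -321.5  205.4] yaw 0.212 z [-0. -0. -1.] op 90.0 gf 0.0 F [ 0.4  -0.52  1.08]
turn [-0.  0.  0.] shift(now axes) [ 18.4  -26.75   2.77] shift(after turn) [ 18.4  -26.75   2.77]
vase front [693.83801638 232.39070752] pot handle [646.88456765 357.2520572 ] [671.92827359 366.8219186 ]
```

```bash
A='90 .68 -1 0 0 0 0'; python3 -m pendant '90 .68 -1 0 0 0 0;90 .68 -1 0 0 0 0;90 .68 -1 0 0 0 0;90 .68 -1 0 0 0 0;90 .68 -1 0 0 0 0;90 .68 -1 0 0 0 0;90 .68 -1 0 0 0 0;90 .68 -1 0 0 0 0;90 .68 -1 0 0 0 0;90 .68 -1 0 0 0 0;90 .68 -1 0 0 0 0;90 .68 -1 0 0 0 0' >/dev/null
python3 -m pendant '90 .68 -1 0 0 0 0;90 .68 -1 0 0 0 0;90 .68 -1 0 0 0 0;90 .68 -1 0 0 0 0;90 .68 -1 0 0 0 0;90 .68 -1 0 0 0 0;90 .68 -1 0 0 0 0;90 .68 -1 0 0 0 0;90 .68 -1 0 0 0 0;90 .68 -1 0 0 0 0;90 .68 -1 0 0 0 0;90 .68 -1 0 0 0 0' >/dev/null
python3 -m pendant '90 .7 -1 .7 0 0 0;90 .7 -1 .7 0 0 0;90 .7 -.75 .7 0 0 0;90 0 0 .5 0 0 0;90 0 0 0 0 0 0' >/dev/null
python3 st.py 552.6 279 11 .212
python3 - <<'E'
from bench import arm
import cv2,numpy as np
a=arm.snapshot("top")["img"][170:290,150:290];b=arm.snapshot("side")["img"][130:250,160:300]
cv2.imwrite("pics/a1.png",np.hstack([cv2.resize(i,(400,343)) for i in(a,b)]))
E
```

```text
t3.67 p [551.7 278.  150.9] yaw 0.213 z [-0.004 -0.001 -1.   ] op 89.9 gf 0.0 F [-0.29 -0.84 -1.13]
turn [0.   0.03 0.01] shift(now axes) [ 0.08 -0.04  7.  ] shift(after turn) [ 0.05 -0.04  7.  ]
```

View pics/a1.png

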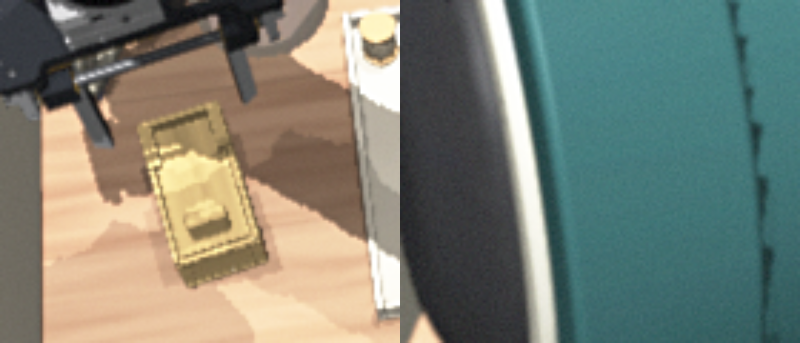

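The fingers straddle the left box, with tips at crop pixels (95,125) and (245,80). The arm blocks the side view. Descending and lifting.

```bash
python3 -m pendant '90 .05 -.04 1 0 .03 0;90 0 0 1 0 0 0;90 0 0 1 0 0 0;90 0 0 1 0 0 0;90 0 0 1 0 0 0;90 0 0 1 0 0 0;90 0 0 .6 0 0 0;90 0 0 .4 0 0 0;90 0 0 0 0 0 0' >/dev/null; python3 st.py
python3 -m pendant '55 0 0 0 0 0 0;55 0 0 0 0 0 0;55 0 0 0 0 0 0;55 0 0 0 0 0 0;55 0 0 0 0 0 0;55 0 0 0 0 0 0' 30 >/dev/null; python3 st.py
python3 -m pendant '55 0 0 -.3 0 0 0;55 0 0 -.7 0 0 0;55 0 0 -.7 0 0 0;55 0 0 -.6 0 0 0;55 0 0 -.3 0 0 0;55 0 0 0 0 0 0;55 0 0 0 0 0 0;55 0 0 0 0 0 0' >/dev/null;python3 st.py
python3 -m pendant '55 0 0 0 0 0 0;55 0 0 0 0 0 0;55 0 0 0 0 0 0;55 0 0 0 0 0 0' >/dev/null;python3 st.py 552.6 279 11 .212
```

```text
t4.52 p [553.8 278.3  12.9] yaw 0.212 z [ 0.003  0.    -1.   ] op 90.3 gf 0.0 F [-0.55 -0.16 -0.5 ]
t5.02 p [554.3 279.7  14.4] yaw 0.212 z [ 0.005  0.002 -1.   ] op 64.2 gf 30.0 F [-0.37  0.87  8.08]
t5.68 p [553.6 278.7  65.1] yaw 0.212 z [ 0.003  0.    -1.   ] op 63.7 gf 29.9 F [ 0.62 -0.08 -2.51]
t6.02 p [553.7 279.   65.2] yaw 0.212 z [ 0.003  0.001 -1.   ] op 63.6 gf 29.9 F [-0.42  0.44 -2.93]
turn [-0.   -0.03  0.  ] shift(now axes) [-0.06 -0.01  2.71] shift(after turn) [-0.05 -0.01  2.71]
```

Left reads about 2.7 N, which suggests the light box. Setting it down again.

```bash
python3 -m pendant '55 0 0 .4 0 0 0;55 0 0 .7 0 0 0;55 0 0 .7 0 0 0;55 0 0 .4 0 0 0;55 0 0 .2 0 0 0;55 0 0 .1 0 0 0;55 0 0 .1 0 0 0;55 0 0 0 0 0 0' >/dev/null;python3 st.py
python3 -m pendant '88 0 0 0 0 0 0;88 0 0 0 0 0 0;88 0 0 0 0 0 0;88 0 0 0 0 0 0;88 0 0 -.3 0 0 0;88 0 0 -1 0 0 0;88 0 0 -1 0 0 0;88 0 0 -1 0 0 0;88 0 0 -1 0 0 0;88 0 0 -1 0 0 0;88 0 0 -1 0 0 0;88 0 0 -1 0 0 0' >/dev/null;python3 st.py 522.8 -151.1 150 .338
```

```text
t6.68 p [554.  279.1  14.2] yaw 0.212 z [ 0.004  0.    -1.   ] op 63.8 gf 30.0 F [-5.4  -3.64 10.1 ]
t7.68 p [553.4 279.  161. ] yaw 0.212 z [ 0.004  0.001 -1.   ] op 88.3 gf 0.0 F [-0.05 -0.4   0.45]
turn [ 0.   -0.03 -1.05] shift(now axes) [-6.03 20.7   0.52] shift(after turn) [-8.57 19.78  0.55]
```

```bash
python3 -m pendant '88 0 0 0 0 0 -.5;88 0 0 0 0 -.03 -.55;88 -.43 .99 0 0 0 0;88 -.43 .99 0 0 0 0;88 -.43 .99 0 0 0 0;88 -.43 .99 0 0 0 0;88 -.43 .99 0 0 0 0;88 -.43 .99 0 0 0 0;88 -.43 .99 0 0 0 0;88 -.43 .99 0 0 0 0;88 -.43 .99 0 0 0 0;88 -.43 .99 0 0 0 0' >/dev/null
python3 -m pendant '88 -.43 .99 0 0 0 0;88 -.43 .99 0 0 0 0;88 -.43 .99 0 0 0 0;88 -.43 .99 0 0 0 0;88 -.43 .99 0 0 0 0;88 -.43 .99 0 0 0 0;88 -.43 .99 0 0 0 0;88 -.43 .99 0 0 0 0;88 -.43 .99 0 0 0 0;88 -.4 .97 0 0 0 0;88 0 0 .5 0 0 0;88 0 0 0 0 0 0' >/dev/null
python3 st.py 522.8 -151.1 12 .338
python3 - <<'E'
from bench import arm
import cv2,numpy as np
a=arm.snapshot("top")["img"][140:260,350:490];b=arm.snapshot("side")["img"][140:260,170:310]
cv2.imwrite("pics/a2.png",np.hstack([cv2.resize(i,(400,343)) for i in(a,b)]))
E
```

```text
t9.68 p [ 522.3 -151.8  148.6] yaw 0.336 z [-0.001  0.    -1.   ] op 88.0 gf 0.0 F [ 0.31  0.97 -1.14]
turn [-0.    0.01 -0.01] shift(now axes) [ 0.04 -0.02  6.83] shift(after turn) [ 0.04 -0.03  6.83]
```

View pics/a2.png

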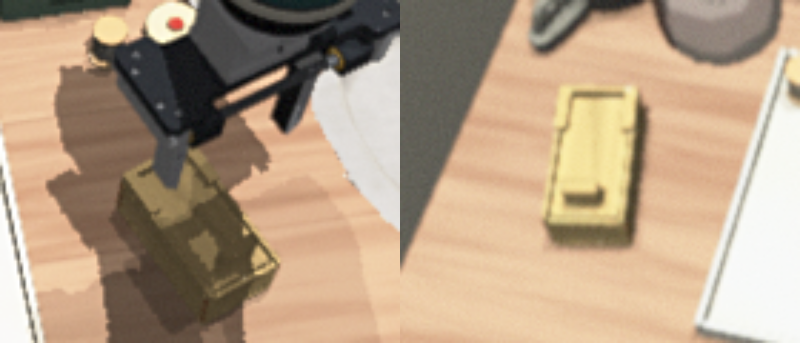

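The left box is back in place and closed (crop 595,165). The fingers are above the right box, aligned with its sides. Descending, gripping and lifting.

```bash
python3 -m pendant '90 0 0 1 0 0 0;90 0 0 1 0 0 0;90 0 0 1 0 0 0;90 0 0 1 0 0 0;90 0 0 1 0 0 0;90 0 0 1 0 0 0;90 0 0 .5 0 0 0;90 0 0 .3 0 0 0;90 0 0 0 0 0 0' >/dev/null; python3 st.py
python3 -m pendant '55 0 0 0 0 0 0;55 0 0 0 0 0 0;55 0 0 0 0 0 0;55 0 0 0 0 0 0;55 0 0 0 0 0 0;55 0 0 0 0 0 0' 40 >/dev/null; python3 st.py
python3 -m pendant '55 0 0 -.3 0 0 0;55 0 0 -.7 0 0 0;55 0 0 -.7 0 0 0;55 0 0 -.6 0 0 0;55 0 0 -.3 0 0 0;55 0 0 0 0 0 0;55 0 0 0 0 0 0;55 0 0 0 0 0 0' >/dev/null;python3 st.py
python3 -m pendant '55 0 0 0 0 0 0;55 0 0 0 0 0 0;55 0 0 0 0 0 0;55 0 0 0 0 0 0' >/dev/null;python3 st.py 600 40 100 0
```

```text
t10.53 p [ 522.9 -150.4   13.2] yaw 0.339 z [-0.001  0.    -1.   ] op 90.1 gf 0.0 F [-1.09  0.74  0.77]
t11.03 p [ 523.4 -151.4   14.2] yaw 0.338 z [ 0.001 -0.001 -1.   ] op 63.5 gf 39.9 F [-1.56  0.39  7.41]
t11.70 p [ 522.6 -151.1   64.9] yaw 0.338 z [-0.001 -0.    -1.   ] op 63.9 gf 39.9 F [ 0.45 -0.71 -5.08]
t12.03 p [ 522.9 -151.1   65.3] yaw 0.338 z [-0. -0. -1.] op 63.5 gf 39.9 F [ 0.9   0.17 -5.15]
turn [0.   0.   2.82] shift(now axes) [ 6.8  -7.74 -1.74] shift(after turn) [ 3.85 -9.55 -1.73]
```

Right weighs about 5.1 N against 2.7 N for the left, so the right box is the heavy one. Carrying it to the tray.

```bash
python3 -m pendant '55 0 0 -.6 0 0 .5;55 0 0 -.6 0 0 .8;55 0 0 -.5 0 0 .8;55 0 0 0 0 0 .72;55 .2 -.5 0 0 0 0;55 .38 -.95 0 0 0 0;55 .38 -.95 0 0 0 0;55 .38 -.95 0 0 0 0;55 .38 -.95 0 0 0 0;55 .38 -.95 0 0 0 0;55 .38 -.95 0 0 0 0;55 .38 -.95 0 0 0 0' >/dev/null
python3 -m pendant '55 .38 -.95 0 0 0 0;55 .38 -.95 0 0 0 0;55 .4 -.5 0 0 0 0;55 0 0 0 0 0 0;55 0 0 0 0 0 0' >/dev/null; python3 st.py 600 40 20.2 0
```

```text
t13.45 p [603.5  40.4  99. ] yaw 0.002 z [-0.001 -0.    -1.   ] op 63.7 gf 39.9 F [ 0.34 -0.61 -6.2 ]
turn [0.   0.01 0.02] shift(now axes) [-0.17  0.02  3.94] shift(after turn) [-0.17  0.02  3.94]
```

```bash
python3 -m pendant '55 0 0 .5 0 0 0;55 0 0 .9 0 0 0;55 0 0 .9 0 0 0;55 0 0 .7 0 0 0;55 0 0 .4 0 0 0;55 0 0 .2 0 0 0;55 0 0 .15 0 0 0;55 0 0 .1 0 0 0;55 0 0 .1 0 0 0;55 0 0 0 0 0 0' >/dev/null; python3 st.py
python3 -m pendant '76 0 0 0 0 0 0;76 0 0 0 0 0 0;76 0 0 0 0 0 0;76 0 0 -.2 0 0 0;76 0 0 -.6 0 0 0;76 0 0 -1 0 0 0;76 0 0 -1 0 0 0;76 0 0 -1 0 0 0;76 0 0 -1 0 0 0;76 -.5 0 -1 0 0 0;76 -1 0 -1 0 0 0;76 -1 0 0 0 0 0' >/dev/null
python3 -m pendant '60 -1 0 0 0 0 0;60 -1 0 0 0 0 0;60 -1 0 0 0 0 0;60 -1 0 0 0 0 0;60 -1 0 0 0 0 0;60 -1 0 0 0 0 0;60 -1 0 0 0 0 0;60 0 0 0 0 0 0' >/dev/null;python3 st.py 558 40 150 0
python3 - <<'E'
from bench import arm
import cv2,numpy as np
a=arm.snapshot("top")["img"];b=arm.snapshot("side")["img"]
cv2.imwrite("pics/t3.png",a);cv2.imwrite("pics/s3.png",b)
c=[cv2.resize(a[160:285,265:390],(400,400),interpolation=cv2.INTER_CUBIC),cv2.resize(b[150:275,270:395],(400,400),interpolation=cv2.INTER_CUBIC)]
cv2.imwrite("pics/a3.png",np.hstack(c))
E
```

```text
t14.28 p [603.7  39.8  20.7] yaw -0.000 z [ 0.001 -0.    -1.   ] op 63.9 gf 39.9 F [-0.19 -0.02 -6.28]
t15.95 p [410.8  39.9 157.3] yaw 0.001 z [ 0.    -0.002 -1.   ] op 60.3 gf 0.0 F [0.88 0.48 0.88]
turn [ 0.02 -0.    0.  ] shift(now axes) [ 7.36 -0.    0.37] shift(after turn) [ 7.36 -0.01  0.37]
```

View pics/a3.png

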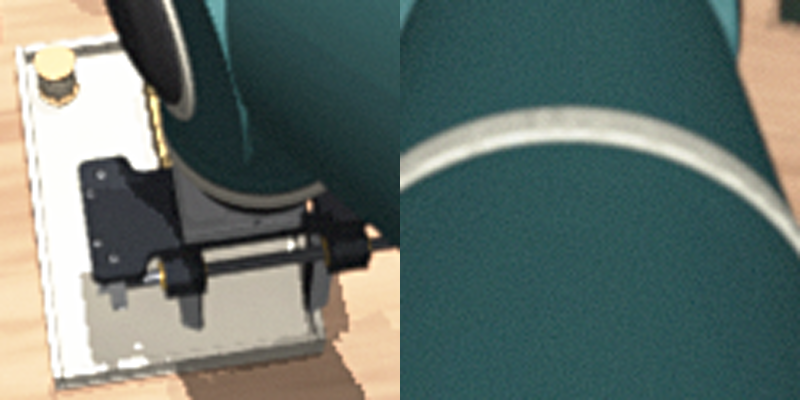

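The reel still stands at crop (55,75), but the arm hides the box. Moving aside to look.

```bash
python3 -m pendant '60 0 1 0 0 0 0;60 0 1 0 0 0 0;60 0 1 0 0 0 0;60 0 1 0 0 0 0;60 0 1 0 0 0 0;60 0 1 0 0 0 0;60 0 1 0 0 0 0;60 0 1 0 0 0 0;60 0 1 0 0 0 0;60 0 1 0 0 0 0;60 0 1 0 0 0 0;60 0 1 0 0 0 0' >/dev/null
python3 -m pendant '60 0 1 0 0 0 0;60 0 1 0 0 0 0;60 0 1 0 0 0 0;60 0 1 0 0 0 0;60 0 1 0 0 0 0;60 0 1 0 0 0 0;60 0 1 0 0 0 0;60 0 0 0 0 0 0' >/dev/null
python3 st.py;python3 - <<'E'
from bench import arm
import cv2,numpy as np
a=arm.snapshot("top")["img"];b=arm.snapshot("side")["img"]
cv2.imwrite("pics/t4.png",a);cv2.imwrite("pics/s4.png",b)
c=[cv2.resize(a[160:260,260:360],(400,400),interpolation=cv2.INTER_CUBIC),cv2.resize(b[150:250,275:375],(400,400),interpolation=cv2.INTER_CUBIC)]
cv2.imwrite("pics/a4.png",np.hstack(c))
E
```

```text
t17.72 p [ 413.3 -344.1  156.7] yaw -0.004 z [ 0.    -0.001 -1.   ] op 60.1 gf 0.0 F [-0.52 -0.23 -0.51]
```

View pics/a4.png

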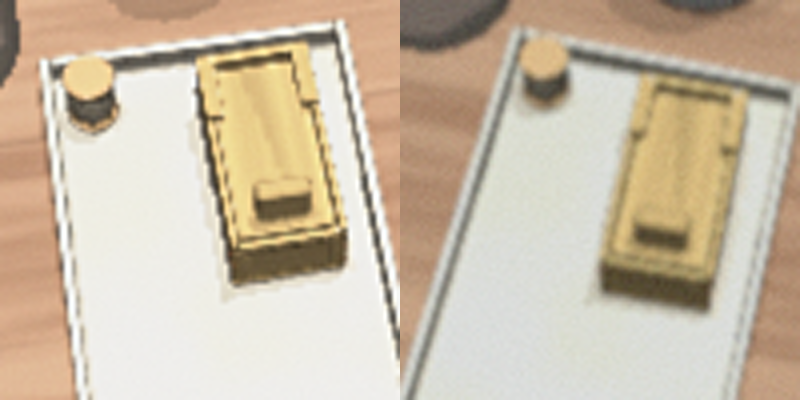

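The box stands upright and closed in the tray. The pull top is at crop (281,186) in the top view and (663,226) in the side view. The reel is standing.

```bash
python3 - <<'E'
from h import *
from bench import arm
P=proj(arm.snapshot("top"));Q=proj(arm.snapshot("side"))
for n,a,b,z in [("pull",(281,186),(663,226),79),("rl",(197,57),(640,78),60),("rr",(305,43),(747,90),60),("fl",(228,248),(603,262),53),("fr",(346,235),(712,282),53)]:
    a=(np.array(a)+.5)/4-.5+(260,160);b=(np.array(b)-(400,0)+.5)/4-.5+(275,150)
    print(n,tri(P,Q,a,b).round(1),ray(P,a,z).round(1),ray(Q,b,z).round(1))
E
python3 st.py 561 40 150 0
```

```text
pull [564.1  37.4  72.6] [563.   38.4] [557.5  36.1]
rl [655.3  70.1  70.4] [664.2  69.7] [659.1  70.9]
rr [661.7   8.5  63.4] [663.4   8. ] [664.7   8.8]
fl [553.5  69.   32.7] [544.5  70.4] [541.6  66. ]
fr [547.2   5.2  43.3] [541.9   6.4] [542.8   4.9]
t17.92 p [ 413.9 -339.6  156.7] yaw 0.001 z [ 0. -0. -1.] op 60.2 gf 0.0 F [-0.42 -0.3   0.38]
turn [ 0. -0.  0.] shift(now axes) [  7.37 -18.97   0.34] shift(after turn) [  7.36 -18.98   0.33]
```

```bash
python3 -m pendant '54 .37 -.95 0 0 0 0;54 .37 -.95 0 0 0 0;54 .37 -.95 0 0 0 0;54 .37 -.95 0 0 0 0;54 .37 -.95 0 0 0 0;54 .37 -.95 0 0 0 0;54 .37 -.95 0 0 0 0;54 .37 -.95 0 0 0 0;54 .37 -.95 0 0 0 0;54 .37 -.95 0 0 0 0;54 .37 -.95 0 0 0 0;54 .37 -.95 0 0 0 0' >/dev/null
python3 -m pendant '54 .37 -.95 0 0 0 0;54 .37 -.95 0 0 0 0;54 .37 -.95 0 0 0 0;54 .37 -.95 0 0 0 0;54 .37 -.95 0 0 0 0;54 .37 -.95 0 0 0 0;54 .37 -.95 0 0 0 0;54 .37 -.95 0 0 0 0;54 0 0 1 0 0 0;54 0 0 1 0 0 0;54 0 0 0 0 0 0;54 0 0 0 0 0 0' >/dev/null
python3 st.py 561 38.8 58.5 0.008
```

```text
t19.92 p [560.9  40.5 116.4] yaw 0.001 z [-0.002 -0.    -1.   ] op 53.9 gf 0.0 F [ 0.57 -0.47 -0.13]
turn [ 0.    0.01 -0.06] shift(now axes) [0.01 0.08 2.9 ] shift(after turn) [0.01 0.08 2.9 ]
```

```bash
python3 -m pendant '54 0 .08 .8 0 0 -.06;54 0 0 .8 0 0 0;54 0 0 .6 0 0 0;54 0 0 .4 0 0 0;54 0 0 .2 0 0 0;54 0 0 0 0 0 0;54 0 0 0 0 0 0' >/dev/null;python3 st.py 561 38.8 58.5 0.008
python3 -m pendant '20 0 0 0 0 0 0;20 0 0 0 0 0 0;20 0 0 0 0 0 0;20 0 0 0 0 0 0;20 0 0 0 0 0 0;20 0 0 0 0 0 0' 30 >/dev/null;python3 st.py 561 38.8 58.5 0.008
```

```text
t20.50 p [561.8  38.4  61.1] yaw 0.007 z [ 0.001 -0.    -1.   ] op 53.7 gf 0.0 F [-0.96 -0.3  -0.4 ]
turn [ 0.   -0.   -0.01] shift(now axes) [-0.04 -0.02  0.13] shift(after turn) [-0.04 -0.02  0.13]
t21.00 p [561.6  38.3  60.8] yaw 0.007 z [ 0. -0. -1.] op 29.5 gf 30.0 F [-1.1   0.1   5.03]
turn [ 0.   -0.   -0.01] shift(now axes) [-0.03 -0.03  0.12] shift(after turn) [-0.03 -0.03  0.12]
```

Pull gripped at 29.5 mm. Raising it with a matching tilt.

```bash
python3 -m pendant '20 0 0 -.1 0 -.16 0;20 0 0 -.1 0 -.16 0;20 0 0 -.1 0 -.16 0;20 0 0 -.12 0 -.16 0;20 0 0 0 0 0 0;20 0 0 0 0 0 0;20 0 0 0 0 0 0' >/dev/null;python3 st.py
python3 -m pendant '20 -.15 0 .012 0 0 0;20 -.2 0 .016 0 0 0;20 -.2 0 .016 0 0 0;20 0 0 0 0 0 0;20 0 0 0 0 0 0' >/dev/null;python3 st.py
```

```text
t21.58 p [561.5  38.2  68.7] yaw 0.007 z [-0.077 -0.001 -0.997] op 29.9 gf 30.0 F [-0.02 -0.3  -1.81]
t22.00 p [550.5  38.1  69. ] yaw 0.007 z [-0.077 -0.001 -0.997] op 30.0 gf 30.0 F [-0.79  0.3  -0.93]
```

```bash
python3 -m pendant '20 -.3 0 .024 0 0 0;20 -.4 0 .032 0 0 0;20 -.4 0 .032 0 0 0;20 -.4 0 .032 0 0 0;20 -.4 0 .032 0 0 0;20 -.35 0 .028 0 0 0;20 0 0 0 0 0 0;20 0 0 0 0 0 0' >/dev/null;python3 st.py
python3 -m pendant '20 0 0 -.15 0 0 0;20 0 0 -.3 0 0 0;20 0 0 -.3 0 0 0;20 0 0 -.5 0 0 0;20 0 0 -.5 0 0 0;20 0 0 0 0 0 0;20 0 0 0 0 0 0' >/dev/null;python3 st.py 500 115 85 0
python3 - <<'E'
from bench import arm
import cv2,numpy as np
a=arm.snapshot("top")["img"];b=arm.snapshot("side")["img"]
c=[cv2.resize(i,(400,400),interpolation=cv2.INTER_CUBIC) for i in (a[150:280,250:380],b[140:270,270:400])]
cv2.imwrite("pics/a5.png",np.hstack(c))
E
```

```text
t22.67 p [505.4  37.8  69. ] yaw 0.007 z [-0.077 -0.001 -0.997] op 30.0 gf 30.0 F [0.33 0.85 1.26]
t23.25 p [508.8  37.8 104.4] yaw 0.007 z [-0.075 -0.001 -0.997] op 30.0 gf 30.0 F [-0.14 -0.29 -1.02]
turn [0.   0.63 0.06] shift(now axes) [-0.34 -3.86  1.  ] shift(after turn) [-0.44 -3.86  0.97]
```

View pics/a5.png

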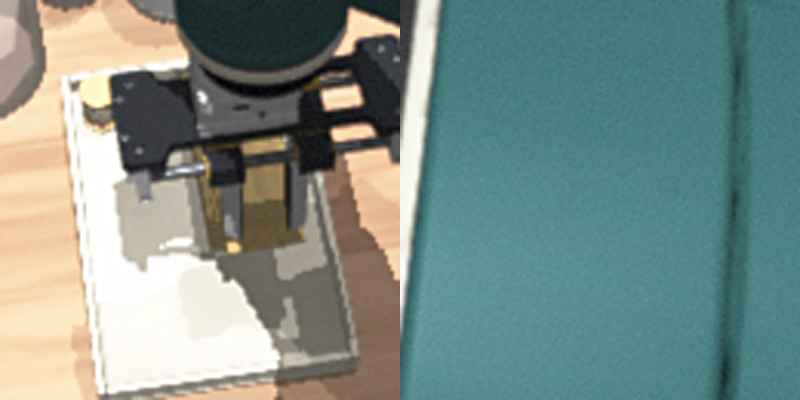

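The lid is out of the box and held, and the box interior is open at crop (255,190). Taking the lid to the left side of the tray.

```bash
python3 -m pendant '20 0 0 -.2 0 .2 0;20 0 0 -.2 0 .2 0;20 -.3 -.3 0 0 .23 .06;20 -.4 -.7 0 0 0 0;20 -.2 -.8 0 0 0 0;20 0 -.8 0 0 0 0;20 0 -.7 0 0 0 0;20 0 -.4 0 0 0 0;20 0 0 0 0 0 0;20 0 0 0 0 0 0' >/dev/null;python3 st.py 490 113 22 0
```

```text
t24.18 p [490.6 111.5 111.8] yaw 0.000 z [-0.001 -0.001 -1.   ] op 29.5 gf 30.0 F [-0.31 -1.15 -0.54]
turn [0.   0.01 0.  ] shift(now axes) [-0.03 -0.08  4.49] shift(after turn) [-0.03 -0.07  4.49]
```

```bash
python3 -m pendant '20 0 -.07 .6 0 0 0;20 0 0 .9 0 0 0;20 0 0 .9 0 0 0;20 0 0 .8 0 0 0;20 0 0 .5 0 0 0;20 0 0 .4 0 0 0;20 0 0 .2 0 0 0;20 0 0 .1 0 0 0;20 0 0 0 0 0 0;20 0 0 0 0 0 0' >/dev/null;python3 st.py 490 113 22 0
```

```text
t25.02 p [491.  113.2  24.3] yaw -0.000 z [-0. -0. -1.] op 29.6 gf 30.0 F [-0.19  0.44 -0.69]
turn [ 0.  0. -0.] shift(now axes) [-0.05  0.01  0.11] shift(after turn) [-0.05  0.01  0.11]
```

```bash
python3 -m pendant '20 0 0 .06 0 0 0;20 0 0 .06 0 0 0;20 0 0 .04 0 0 0;20 0 0 0 0 0 0;20 0 0 0 0 0 0' >/dev/null;python3 st.py
python3 -m pendant '44 0 0 0 0 0 0;44 0 0 0 0 0 0;44 0 0 0 0 0 0;44 0 0 0 0 0 0;44 0 0 -.3 0 0 0;44 0 0 -.6 0 0 0;44 0 0 -1 0 0 0;44 0 0 -1 0 0 0;44 0 0 -1 0 0 0;44 0 0 -1 0 0 0;44 0 0 -1 0 0 0;44 0 0 -1 0 0 0' >/dev/null;python3 st.py
python3 -m pendant '44 -.2 1 0 0 0 0;44 -.2 1 0 0 0 0;44 -.2 1 0 0 0 0;44 -.2 1 0 0 0 0;44 -.2 1 0 0 0 0;44 -.2 1 0 0 0 0;44 -.2 1 0 0 0 0;44 -.2 1 0 0 0 0;44 -.2 1 0 0 0 0;44 -.2 1 0 0 0 0;44 -.2 1 0 0 0 0;44 -.2 1 0 0 0 0' >/dev/null
python3 -m pendant '44 0 1 0 0 0 0;44 0 1 0 0 0 0;44 0 1 0 0 0 0;44 0 1 0 0 0 0;44 0 1 0 0 0 0;44 0 1 0 0 0 0;44 0 1 0 0 0 0;44 0 1 0 0 0 0;44 0 1 0 0 0 0;44 0 1 0 0 0 0;44 0 0 0 0 0 0;44 0 0 0 0 0 0' >/dev/null;python3 st.py
python3 - <<'E'
from bench import arm
import cv2,numpy as np
a=arm.snapshot("top")["img"];b=arm.snapshot("side")["img"]
c=[cv2.resize(i,(400,300),interpolation=cv2.INTER_CUBIC) for i in (a[150:300,180:380],b[145:295,200:400])]
cv2.imwrite("pics/a6.png",np.hstack(c))
E
```

```text
t25.43 p [490.8 113.2  20.8] yaw -0.000 z [-0.001 -0.    -1.   ] op 29.6 gf 30.0 F [-1.75 -0.43  3.44]
t26.43 p [490.6 113.4 160.7] yaw 0.000 z [-0. -0. -1.] op 44.1 gf 0.0 F [-0.59  0.32  0.49]
t28.43 p [ 442.6 -327.2  159.6] yaw -0.001 z [-0.001 -0.    -1.   ] op 43.9 gf 0.0 F [0.33 0.76 0.16]
```

View pics/a6.png

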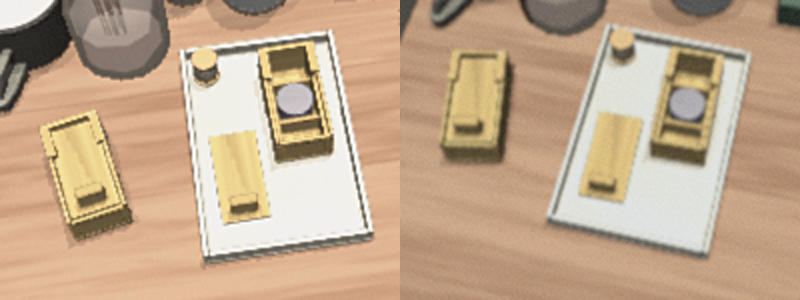

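The open box holds the steel weight, visible at crop (293,100). The lid lies flat with its pull up at (240,175), close to the box, and the reel stands at (205,65). The left box is closed on the worktop at (85,175). Everything is as asked, so I'm handing in.

```bash
python3 -c "
from bench import arm
print(arm.sign_off())"
```

```text
the job is handed in; nothing more can be done
None
```

I handed the job in at about 28 s: the right box was the heavier and stands open in the tray with the steel weight showing, its lid is flat and right way up beside it, the left box is closed on the worktop, and the reel is standing.

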